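# Free the catch with a rod and put the thermometer away in its case

## Robot

A 6-joint arm with a two-finger parallel gripper is mounted at the origin on the work surface. World frame = base frame: x ahead of the robot, y to its left, z up, the work surface at z = 0. Lengths are in m, angles in degrees, forces in N, time in s.
With the tool pointing down it reaches from about 0.4 to 0.825 m from the base axis. Payload 7 kg.
Tool frame: the origin (TCP) lies between the finger pads; the fingertips stand r.tcp_to_tips ahead of it and the grasp point (between the pads) lies 11 mm behind it (r.tcp_to_tips is the distance from the TCP to the fingertips, in m); z points along the fingers, y is the direction in which the jaws open and shut (so a half turn about z gives the same grasp; the last joint's range is limited). The gripper opens to 88 mm and grips with 3 to 60 N. Pads are 19 mm wide; open, the fingers measure 130 mm over their backs; the gripper's body (78 mm by 193 mm) begins 47 mm behind the grasp point.
Start: joints at [92.596, 20.546, 0.682, 0, -70.136, -16.507], TCP at [0.162, 0.655, 0.235] pointing down, gripper open.
Joint ranges: [-176.03, 176.03], [-82.01, 121.73], [-58.28, 71.71], [-173.87, 95.51], [-174.79, -0.11], [-173.66, 173.66]. Speed limits (degrees/s): [136.94, 136.94, 172.46, 180, 180, 180].

## Interface

Orientations are given as [roll, pitch, yaw] about the fixed x, y, z axes, in that order (R = Rz(yaw) Ry(pitch) Rx(roll)).
In Python, from plant import r, vision, nets gives the robot as it stands.
- The arm moves only by the tool move_arm, never from a script. Its arguments are lists of equal length, an entry for each row: "fingers": the opening, from 0 (shut) to 1 (fully open); "xyz": the shift along the tool's x, y, z normalised to -1 to 1, where 1 is 80 mm, a list of three; "roll": the turn about the tool's z normalised to -1 to 1, where 1 is 180 degrees. A call has 1 to 5 rows; each row is the pose to reach, as a shift and turn from the pose measured when the call began, along the tool's axes at that moment, turning the shorter way round; what a row does not reach only later rows make up. A row lasts 1/10 s, in which the tool goes at most 50 mm and 8.59 degrees, less where a joint would pass 70% of its speed; a pose out of reach is approached as far as the arm can. A call with a number of a shift or a turn outside -1 to 1 is refused whole. A call with a gripper value outside its range is refused whole. The fingers move at their own pace and stop on an object; "newtons" is the grip in N (left out, the last holds). Time passes only in rows, so rows that repeat a pose let the fingers close. It gives the time, the measured TCP pose, the force and the opening at its end, in the units of the state.
- r.get_state(): the state, without advancing time (a new reading comes with each control period).
- vision.capture(name): name is "scene" or "top" or "wrist"; returns a dict with "color" (420x560x3 uint8, red, green, blue), "range_z" (420x560 float32, m along the optical axis (not along the pixel's ray), 0 where there is no reading), "fx", "fy", "cx", "cy" (pixels), "rvec" (rotation vector, rad) and "tvec" (3), from world to camera coordinates, as OpenCV has them. Camera axes: x right, y down, z forward; pixel columns grow to the right and rows downward; lengths in m; the calibration is good to about 2 mm. A picture is of the moment at which its call begins.
- r.close_job(): hands the job in, once; it reports no verdict.
Trained networks look in the newest picture that a camera, given by its name, has taken for a name from the list of things; names that differ only in an ending like _2 or _b are one class to them, and where a whole thing is asked for, a point or a joint stands for the part that bears it (a point fixed in the world has none). Each returns a list of dicts, best first, with "confidence" (0 to 1); they miss things now and then, are a little off and sometimes report something else, mostly with a low value. They report only what shows in the picture. A call takes as long as a camera call.
- nets.recognise(camera, thing): "bbox" ([left, top, width, height] in pixels, round what is visible of it).
The state is a dict: "time_s": time; "joints": joint angles; "qd": joint speeds; "joint_torque": joint torques, N m; "tcp_pos": TCP position; "eef_rot": TCP orientation; "contact_force": force on the tool from outside, world axes, zero at the start; "moment": the same for the moment, N m; "gripper_width": finger opening in m.
Only numpy, scipy, OpenCV 4.12 (cv2) and the standard library are available. Lean on these libraries where they do the work, as an engineer would, in place of code of your own. Each camera call takes 0.05 s, during which the arm holds its last target. There are 200 camera calls.

## Task

Put the thermometer away in its green case, which is latched: take the wooden release rod by its grip and push its dowel through the hole in the end of the case, against the spring catch, until the lid springs up, then lay the rod back in its tray. Lay the thermometer flat in the padded compartment without dropping it, either way round, and press the lid shut until it latches. Leave the other things where they are.

Things in the scene. Friction and masses are not known exactly. Their poses are not given: they have to be found in the camera images.
- case: green hinged case, 228 x 130 x 75 mm, fixed on an aluminium rail shelf 35 mm high that runs on past the hinge end. Origin on the table under the case's middle; x from the hole end (-114 mm) to the hinge end (+114), z up. Walls 4 mm; rim 110 mm above the table. Inside: catch chamber x -110 to -66, 52 mm high partition, then the compartment, 172 (x) x 122 (y), 41 mm deep.
- hole (a point): middle, on the outer face, of the square 20 mm release hole in the end wall at the case's -x end, framed in steel; 69 mm above the table. Same axes as the case: the hole runs level along +x. Wall 4 mm thick.
- catch: sprung steel catch in the hole end; origin at the middle of its flat 36 mm wide face, on the hole's axis, at rest 24 mm in from the wall's outer face. Slides level along case +x, 16 mm, spring 2 to 6 N. Pushed in 8 mm or more it frees the lid, which springs up by itself; let go it springs back, and snaps over the lid's bar when the lid is pressed shut (5 to 10 N near the free edge).
- lid (a joint): the lid, hinged at the case's +x end: 0 rad = shut, 1.8 = standing open, leaning slightly back. A weak spring (0.3 N m when shut) lifts it and holds it open unless latched. Plate 228 x 130 mm, its outer face 8 mm above the rim when shut; a steel bar hangs 25 mm below it near its free end.
- hinge (a point): middle of the lid's hinge axis, 110 mm above the table; same axes as the case: hinge axis along y, shut lid reaches 228 mm towards -x, and it opens upwards over the +x end.
- case_floor (a point): centre of the padded floor (69 mm above the table) of the thermometer's compartment; same axes as the case.
- rod_grip (a point): the wooden release rod: a square grip 70 x 28 x 28 mm and from its end a round dowel 12 mm thick and 100 mm long. The point is the middle of the grip, on the rod's axis (14 mm above what it lies on); x points along the rod to the dowel's tip, 135 mm away. 70 g.
- tray: open aluminium tray, 230 (x) x 110 (y) x 18 mm, walls and floor 4 mm, fixed; the rod lies in it. Origin under its centre, on the table.
- thermometer_body (a point): the stick thermometer: white plastic body 75 x 26 x 22 mm with a thin steel stem 7 mm thick and 65 mm long, 140 mm over all, 60 g. The point is the middle of the body, 11 mm above what it lies on; x points to the stem's tip, 102.5 mm away; the other end is 37.5 mm away.
- mat: cork mat, 200 x 110 x 6 mm, fixed, with the thermometer on it. Origin under its centre.
- cup: white ceramic cup, 72 mm across, 80 mm high; a bystander. Origin at its underside.
- bottle: closed brown bottle, 56 mm across, 120 mm high; a bystander. Origin at its underside.
- spoons: three steel measuring spoons on a ring, fanned out, about 110 mm long, 12 mm high, lying on the table; a bystander. Origin on the table at the ring.
- jar: glass jar with a lid, 80 mm across, 100 mm high; a bystander. Origin at its underside.
- mug: blue mug, 80 mm across, 90 mm high; a bystander. Origin at its underside.
- spatula: kitchen spatula lying on the table, 200 mm long; a bystander. Origin at its underside.
- can: tin can, 74 mm across, 110 mm high; a bystander. Origin at its underside.

How it is judged:
By the outcome, as a careful person would: the job done as asked, in the order asked, and still so for the second after the job is handed in, with the robot touching nothing.
It also fails if it takes over 72 s, if anything falls off the work surface, if the arm or the gripper's body presses on something with over 40 N, if the wrist force passes 120 N, or if a joint passes its speed limit or range.

## Working session

There is one attempt and no reset: what is moved stays moved. The work goes in short steps, Python scripts to look and compute and a tool call to move; the robot and the scene stay as the last step left them, time stands still between calls to the robot, and variables do not carry over. Pictures are saved under pics/ and viewed, about 8 in all and at most 12, crops included, and the job is handed in when it is done.

Besides the shell and the picture viewer there is one more tool, called after "Call:" as name(argument=value, ...) on one line, values as JSON. move_arm: Moves the arm, as the interface text tells. Scaled input: -1 to 1 covers 80 mm each way for a shift and 180 degrees each way for a turn. Its arguments: {"type":"object","properties":{"fingers":{"type":"array"},"xyz":{"type":"array"},"roll":{"type":"array"},"newtons":{"type":"number"}},"required":["fingers","xyz","roll"]}

```bash
ls; mkdir -p pics
cat > h.py <<'E'
import numpy as np, cv2
from scipy.spatial.transform import Rotation as Rn
from plant import r, vision, nets
def cap(n,save=None):
    c=vision.capture(n)
    if save: cv2.imwrite('pics/'+save,c['color'][:,:,::-1])
    return c
def cloud(c):
    z=c['range_z']; v,u=np.mgrid[:z.shape[0],:z.shape[1]]
    p=np.stack([(u-c['cx'])/c['fx']*z,(v-c['cy'])/c['fy']*z,z],-1)
    R=cv2.Rodrigues(np.array(c['rvec'],float))[0]
    w=(p-np.ravel(c['tvec']))@R
    w[z==0]=np.nan
    return w
def rows(target,yaw=None):
    "shift in tool axes, normalised"
    s=r.get_state(); R=Rn.from_euler('xyz',s['eef_rot'],degrees=True)
    return R.inv().apply(np.array(target)-s['tcp_pos'])/0.08
E
python3 - <<'E'
from h import *
s=r.get_state(); print(s); print(r.tcp_to_tips)
c=cap('top','top0.png'); cap('scene','scene0.png')
w=cloud(c); np.save('top0.npy',w)
for t in ['case','tray','rod_grip','thermometer_body','mat','cup','bottle','spoons','jar','mug','spatula','can']:
    for b in ('top',):
        for d in nets.recognise(b,t)[:2]:
            x,y,ww,h=[int(q) for q in d['bbox']]
            m=w[y:y+h,x:x+ww].reshape(-1,3)
            print(t,d['bbox'],round(d['confidence'],2),w[y+h//2,x+ww//2].round(3),np.nanmax(m[:,2]).round(3))
E
```

```text
pics
{'time_s': 0.0, 'joints': array([ 9.25942212e+01,  2.05913080e+01,  6.31350327e-01, -1.94506534e-02,
       -7.01345562e+01, -1.65087663e+01]), 'qd': array([ 0.01167721, -0.0545947 , -0.04107476, -0.01722699, -0.00621751,
        0.04913205]), 'joint_torque': array([-1.27568356e-06, -5.82721245e+01,  2.93058693e+01,  6.99716493e+00,
        7.05792612e-03, -1.60461550e-04]), 'tcp_pos': array([0.16221422, 0.65471525, 0.2336078 ]), 'eef_rot': array([ 1.79904186e+02, -9.32894975e-03, -1.39211619e+01]), 'contact_force': array([ 0.4048112 ,  0.67652638, -0.13187879]), 'moment': array([ 0.04321028, -0.0402015 , -0.05006412]), 'gripper_width': 0.08763061082268829}
0.008
case [180.3, 187.1, 124.4, 92.6] 0.92 [0.487 0.145 0.115] 0.165
tray [374.8, 173.1, 79.4, 42.2] 0.57 [ 0.616 -0.366  0.003] 0.043
rod_grip [380.8, 189.0, 59.0, 13.6] 0.79 [ 0.613 -0.354  0.002] 0.043
thermometer_body [365.6, 243.5, 43.7, 13.3] 0.77 [ 0.448 -0.276  0.034] 0.039
mat [352.5, 231.9, 70.7, 42.4] 0.94 [ 0.439 -0.279  0.032] 0.039
cup [193.1, 252.5, 24.6, 25.0] 0.74 [0.398 0.257 0.034] 0.125
cup [362.6, 242.6, 47.8, 12.2] 0.38 [ 0.451 -0.274  0.027] 0.039
bottle [184.0, 235.8, 18.6, 21.3] 0.79 [0.451 0.277 0.143] 0.165
bottle [181.9, 186.5, 123.9, 95.6] 0.21 [0.487 0.145 0.115] 0.165
spoons [297.7, 138.0, 35.0, 31.4] 0.97 [ 0.739 -0.064  0.004] 0.02
jar [248.1, 124.7, 25.7, 31.5] 0.9 [0.758 0.098 0.105] 0.109
mug [358.9, 131.2, 38.6, 30.1] 0.88 [ 0.762 -0.257  0.006] 0.102
spatula [276.8, 263.5, 68.2, 21.6] 0.72 [ 0.375 -0.052  0.025] 0.028
```

Run:
```python
import cv2
a=cv2.imread('pics/top0.png')[115:295,170:465]
cv2.imwrite('pics/top0c.png',cv2.resize(a,None,fx=2.7,fy=2.7,interpolation=cv2.INTER_CUBIC))
```

```text
(no output)
```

View pics/scene0.png

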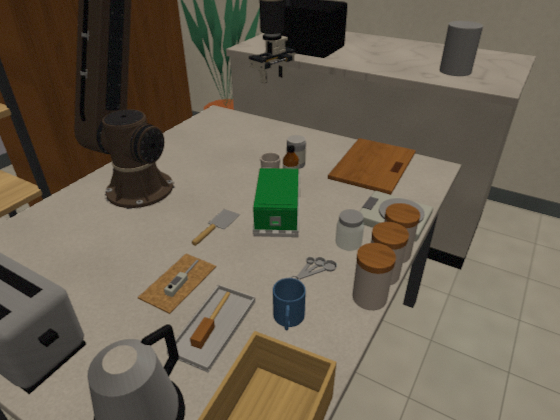

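View pics/top0c.png

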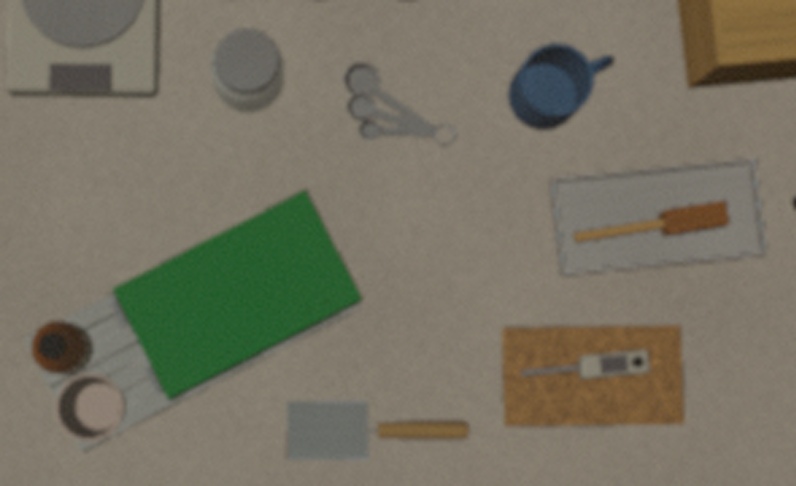

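The scene shows the hole plate (~275,220) on the end facing the tray. In the top crop, the case's hinge end and rail (with cup and bottle on it) lie lower left, and its hole end upper right. The rod's dowel and the thermometer's stem both point left (+y). Now I'll work out poses.

```bash
cat >> h.py <<'E'
def fit(w,mask,zr):
    m=mask&(w[...,2]>zr[0])&(w[...,2]<zr[1])
    n,l,st,_=cv2.connectedComponentsWithStats(m.astype(np.uint8))
    if n<2: return None
    k=1+np.argmax(st[1:,4]); p=w[l==k][:,:2]
    (cx,cy),(a,b),ang=cv2.minAreaRect((p*1000).astype(np.float32))
    if a<b: a,b,ang=b,a,ang+90
    return np.round([cx,cy,a,b,ang,len(p),np.median(w[l==k][:,2])*1000],1)
def hsv(c): return cv2.cvtColor(c['color'],cv2.COLOR_RGB2HSV).astype(int)
def box(w,b,pad=0):
    m=np.zeros(w.shape[:2],bool); x,y,a,h=[int(round(q)) for q in b]
    m[max(0,y-pad):y+h+pad,max(0,x-pad):x+a+pad]=1; return m
E
python3 - <<'E'
from h import *
w=np.load('top0.npy'); im=cv2.imread('pics/top0.png'); h=cv2.cvtColor(im,cv2.COLOR_BGR2HSV).astype(int)
g=(h[...,0]>50)&(h[...,0]<75)&(h[...,1]>120)
print('lid',fit(w,g,(.09,.14)))
o=(h[...,1]>90)&((h[...,0]<22))
print('rod',fit(w,o&box(w,[378,186,66,20]),(-.01,.06)))
o=(h[...,1]>160)&((h[...,0]<14))
print('grip',fit(w,o&box(w,[378,186,66,20]),(-.01,.06)))
b=(h[...,1]<60)&box(w,[362,241,50,18])
print('thermo',fit(w,b,(-.01,.06)))
E
```

```text
lid [ 513.   101.2  222.3  125.2  118.  3479.   118.5]
rod [ 601.2 -352.7  168.7   25.8   99.8  318.    30.5]
grip [ 606.3 -376.8    6.9    5.7   53.2    5.    34.6]
thermo [ 443.5 -279.9  135.1   23.1   96.9  228.    27.8]
```

Call:
move_arm(fingers=[1,1,1], xyz=[[1,1,0],[1,1,0],[1,1,0]], roll=[0,0,0])

```text
time_s: 1.0
tcp_pos: [0.2222, 0.5548, 0.235]
eef_rot: [180.0, 0.0, -14.0]
contact_force: [0.5, 1.2, 1.1]
gripper_width: 0.0877
```

Call:
move_arm(fingers=[1,1,1], xyz=[[1,1,0],[1,1,0],[1,1,0]], roll=[0,0,0])

```text
time_s: 1.3
tcp_pos: [0.2817, 0.4547, 0.2356]
eef_rot: [180.0, 0.0, -14.1]
contact_force: [0.1, 0.4, 0.4]
gripper_width: 0.0877
```

Call:
move_arm(fingers=[1,1,1], xyz=[[1,1,0],[1,1,0],[1,1,0]], roll=[0,0,0])

```text
time_s: 1.6
tcp_pos: [0.3408, 0.3548, 0.236]
eef_rot: [-180.0, 0.0, -14.2]
contact_force: [0.2, 0.6, -0.4]
gripper_width: 0.0875
```

Call:
move_arm(fingers=[1,1,1], xyz=[[1,1,0],[1,1,0],[1,1,0]], roll=[0,0,0])

```text
time_s: 1.9
tcp_pos: [0.3999, 0.2551, 0.2363]
eef_rot: [-180.0, -0.0, -14.3]
contact_force: [0.1, 0.7, 0.3]
gripper_width: 0.0878
```

Call:
move_arm(fingers=[1,1,1], xyz=[[1,1,-0.8],[1,1,-0.8],[1,1,-0.8]], roll=[0,0,0])

```text
time_s: 2.2
tcp_pos: [0.4591, 0.1565, 0.3023]
eef_rot: [-179.9, -0.1, -14.3]
contact_force: [-0.3, 0.1, -0.5]
gripper_width: 0.0877
```

Call:
move_arm(fingers=[1,1,1,1], xyz=[[1,1,-0.8],[1,1,-0.8],[1,1,-0.8],[1,1,-0.8]], roll=[0,0,0,0])

```text
time_s: 2.6
tcp_pos: [0.5192, 0.0571, 0.3687]
eef_rot: [-179.8, -0.3, -14.5]
contact_force: [-1.0, 0.4, -0.3]
gripper_width: 0.0876
```

Run:
```python
from h import *
c=cap('wrist','w1.png'); w=cloud(c); h=hsv(c)
R=cv2.Rodrigues(np.array(c['rvec'],float))[0]; print('cam pos',-R.T@np.ravel(c['tvec']),'axis',R[2], r.get_state()['tcp_pos'])
g=(h[...,0]>50)&(h[...,0]<75)&(h[...,1]>120)
print('lid',fit(w,g,(.09,.14)))
```

```text
cam pos [0.58412172 0.03973732 0.51833818] axis [-0.2418889   0.06553324 -0.9680884 ] [0.51796749 0.0582609  0.36714268]
lid [  510.9   104.5   225.1   127.4   117.9 17983.    117.5]
```

View pics/w1.png

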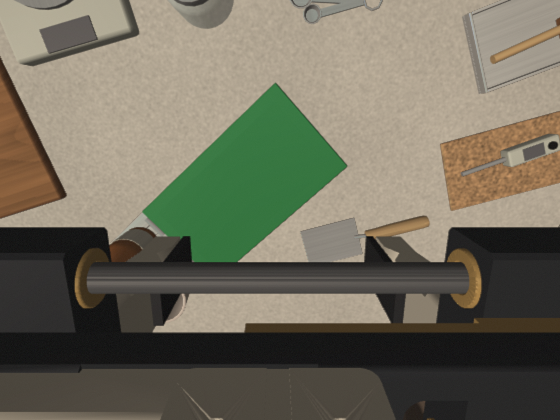

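The wrist picture shows the lid well (corners ~(277,85), (346,163), (145,212)) with the fingers at the bottom. Heading to the rod.

Call:
move_arm(fingers=[1,1,1], xyz=[[0.42,0.88,0.3],[0.42,0.88,0.3],[0.42,0.88,0.3]], roll=[0,0,0])

```text
time_s: 2.95
tcp_pos: [0.5323, -0.0197, 0.3407]
eef_rot: [-179.9, -0.0, -14.6]
contact_force: [0.3, 0.4, 0.3]
gripper_width: 0.0873
```

Call:
move_arm(fingers=[1,1,1], xyz=[[0.42,0.88,0.3],[0.42,0.88,0.3],[0.42,0.88,0.3]], roll=[0,0,0])

```text
time_s: 3.25
tcp_pos: [0.5466, -0.0974, 0.3142]
eef_rot: [-180.0, 0.2, -14.7]
contact_force: [0.4, 0.7, -0.2]
gripper_width: 0.0879
```

Call:
move_arm(fingers=[1,1,1], xyz=[[0.42,0.88,0.3],[0.42,0.88,0.3],[0.42,0.88,0.3]], roll=[0,0,0])

```text
time_s: 3.55
tcp_pos: [0.5609, -0.1749, 0.2877]
eef_rot: [180.0, 0.4, -14.8]
contact_force: [0.1, 0.5, -0.6]
gripper_width: 0.0875
```

Call:
move_arm(fingers=[1,1,1], xyz=[[0.42,0.88,0.3],[0.42,0.88,0.3],[0.42,0.88,0.3]], roll=[0,0,0])

```text
time_s: 3.85
tcp_pos: [0.5753, -0.2522, 0.2611]
eef_rot: [180.0, 0.6, -14.9]
contact_force: [0.0, 0.7, -0.1]
gripper_width: 0.0877
```

Call:
move_arm(fingers=[1,1,1], xyz=[[0.42,0.88,0.3],[0.42,0.88,0.3],[0.42,0.88,0.3]], roll=[0,0,0])

```text
time_s: 4.15
tcp_pos: [0.5896, -0.3295, 0.2344]
eef_rot: [180.0, 0.8, -15.0]
contact_force: [-1.1, -0.3, -0.5]
gripper_width: 0.0873
```

Call:
move_arm(fingers=[1,1,1,1,1], xyz=[[0.42,0.88,0.3],[0.42,0.88,0.3],[0.42,0.88,0.3],[0.42,0.88,0.3],[0.42,0.88,0.3]], roll=[0.375,0.375,0.375,0.375,0.375])

```text
time_s: 4.65
tcp_pos: [0.6045, -0.4042, 0.2104]
eef_rot: [179.5, 0.5, -58.1]
contact_force: [0.1, -0.6, -0.1]
gripper_width: 0.088
```

Call:
move_arm(fingers=[1,1,1,1], xyz=[[0,0,0],[0,0,0],[0,0,0],[0,0,0]], roll=[0.133,0.133,0.133,0.133])

```text
time_s: 5.05
tcp_pos: [0.6056, -0.402, 0.2112]
eef_rot: [179.4, 0.2, -82.1]
contact_force: [-0.3, 0.6, 0.2]
gripper_width: 0.0875
```

Run:
```python
from h import *
c=cap('wrist','w2.png'); w=cloud(c); h=hsv(c)
o=(h[...,1]>100)&((h[...,0]<25))
print('rod',fit(w,o,(.004,.06)))
g=(h[...,1]>100)&((h[...,0]<25))&(w[...,2]>.027)&(w[...,2]<.05)
print('grip',fit(w,g,(.02,.06)))
s=r.get_state();print(s['tcp_pos'],s['eef_rot'])
```

```text
rod [ 856.2 -468.3  141.2   86.8   95.8 7063.     7.1]
grip [ 764.2 -472.8  145.2    2.2   95.8 1920.    39.1]
[ 0.6055082  -0.40230582  0.21114227] [179.36882168   0.2034014  -81.8456339 ]
```

View pics/w2.png

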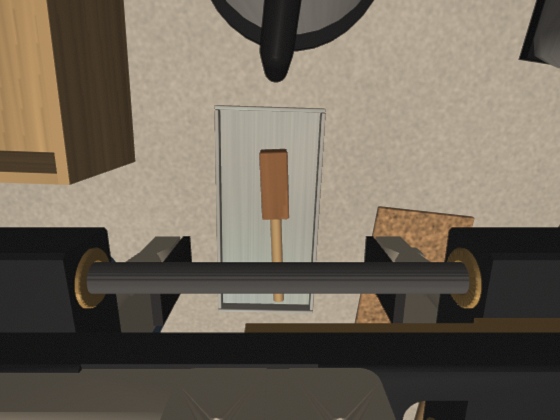

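Run:
```python
from h import *
c=vision.capture('wrist'); w=cloud(c); h=hsv(c)
o=(h[...,1]>100)&(h[...,0]<25)
b=np.zeros(o.shape,bool); b[140:310,250:300]=1
print('rod',fit(w,o&b,(.004,.06)))
b[222:]=0
print('grip',fit(w,o&b,(.024,.06)))
m=np.zeros(o.shape,bool); m[:180,:140]=1; m&=w[...,2]>.03
print('box min x',np.nanmin(w[m][:,0]), 'y range',np.nanmin(w[m][:,1]),np.nanmax(w[m][:,1]),np.nanmax(w[m][:,2]))
t=np.zeros(o.shape,bool); t[100:315,210:330]=1
print('tray',fit(w,t,(.012,.03)), fit(w,t&~o,(.0,.008)))
```

```text
rod [ 602.6 -374.5  120.7   26.9   98.7 2249.    30.8]
grip [ 606.4 -399.5   69.9   26.9   98.7 1819.    31. ]
box min x 0.7561610331517644 y range -0.5432639530920967 -0.39631429986588407 0.12167235563262319
tray [ 611.7 -392.2  167.6  110.5   96.3 1769.    16.7] [ 6.1150e+02 -3.8730e+02  1.6940e+02  1.0350e+02  9.6200e+01  1.1895e+04
  3.1000e+00]
```

Grip seen at (275,184), dowel towards the bottom of the picture; open fingers would hit the tray walls, so I go in half open.

Call:
move_arm(fingers=[0.48,0.48,0.48], xyz=[[-0.03,-0.02,1],[-0.03,-0.02,1],[-0.03,-0.02,1]], roll=[-0.003,-0.003,-0.003])

```text
time_s: 5.45
tcp_pos: [0.6033, -0.3976, 0.126]
eef_rot: [179.0, 0.5, -81.1]
contact_force: [-0.3, 0.5, -0.7]
gripper_width: 0.0692
```

Call:
move_arm(fingers=[0.48,0.48,0.48,0.48], xyz=[[0,0,0.9],[0,0,0.9],[0,0,0.9],[0,0,0.9]], roll=[0,0,0,0])

```text
time_s: 5.85
tcp_pos: [0.6031, -0.3977, 0.0561]
eef_rot: [179.0, 0.4, -81.0]
contact_force: [0.4, -0.5, 0.7]
gripper_width: 0.043
```

Call:
move_arm(fingers=[0.48,0.48,0.48], xyz=[[0.03,-0.035,0.49],[0.03,-0.035,0.49],[0.03,-0.035,0.49]], roll=[0,0,0])

```text
time_s: 6.15
tcp_pos: [0.6065, -0.4, 0.019]
eef_rot: [179.1, 0.3, -81.0]
contact_force: [-0.2, -0.4, 1.2]
gripper_width: 0.0423
```

Call:
move_arm(fingers=[0,0,0,0,0], xyz=[[0,0,0],[0,0,0],[0,0,0],[0,0,0],[0,0,0]], roll=[0,0,0,0,0], newtons=40)

```text
time_s: 6.65
tcp_pos: [0.6076, -0.4005, 0.0214]
eef_rot: [179.2, 0.2, -80.9]
contact_force: [-0.1, 1.0, 6.7]
gripper_width: 0.0279
```

Call:
move_arm(fingers=[0,0,0,0], xyz=[[0,0,-0.3],[0,0,-1],[0,0,-1],[0,0,-1]], roll=[0,0,0,0])

```text
time_s: 7.05
tcp_pos: [0.6102, -0.4012, 0.1049]
eef_rot: [179.5, 0.1, -80.9]
contact_force: [-0.0, 0.3, -2.0]
gripper_width: 0.0276
```

Run:
```python
from h import *
s=r.get_state();print(s['tcp_pos'],s['eef_rot'],s['joints'].round(1),s['gripper_width'])
c=cap('wrist','w3.png'); w=cloud(c); h=hsv(c)
o=(h[...,1]>100)&(h[...,0]<25)
b=np.zeros(o.shape,bool); b[100:330,230:330]=1
print(fit(w,o&b,(.05,.2)))
c=cap('scene','s3.png'); w=cloud(c); h=hsv(c)
g=(h[...,0]>45)&(h[...,0]<80)&(h[...,1]>120)
d=np.array([-.468,.884]); n=np.array([-d[1],d[0]])
k=box(w,[235,150,80,90])&(w[...,2]>.04)&(w[...,2]<.112); p=w[k]; q=p[:,:2]-[.511,.1045]
a=q@d; bb=q@n
sel=(abs(a+.114)<.02)&(abs(bb)<.08)
P=p[sel]; A=a[sel];B=bb[sel]
print('endface',sel.sum(),np.median(A),np.percentile(B,[1,99]),np.polyfit(B[(abs(B)>.02)],A[abs(B)>.02],1))
```

```text
[ 0.61019788 -0.40121425  0.10489591] [ 1.79504827e+02  7.42237909e-02 -8.09002328e+01] [-18.   31.1  -0.1   0.2 -59.3  27. ] 0.0276360760823179
[ 612.4 -419.8   31.2   30.6    8.4 4584.   114.4]
endface 841 -0.11419579727748404 [-0.06618689  0.06116164] [-0.0015276  -0.11420906]
```

View pics/w3.png

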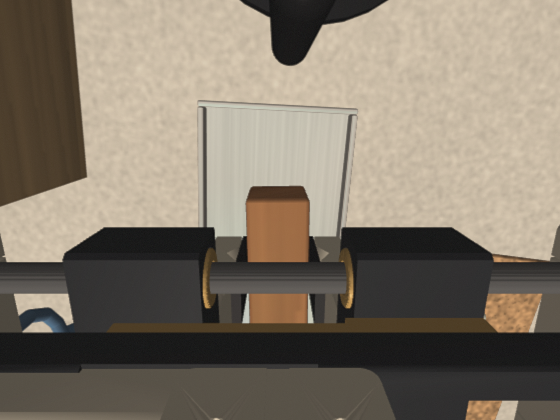

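Call:
move_arm(fingers=[0,0,0], xyz=[[-1,-0.25,0],[-1,-0.25,0],[-1,-0.25,0]], roll=[0,0,0])

```text
time_s: 7.45
tcp_pos: [0.6148, -0.3143, 0.0997]
eef_rot: [179.1, 0.4, -80.8]
contact_force: [0.4, -0.3, -0.3]
gripper_width: 0.0273
```

Call:
move_arm(fingers=[0,0,0], xyz=[[-1,-0.25,0],[-1,-0.25,0],[-1,-0.25,0]], roll=[0,0,0])

```text
time_s: 7.75
tcp_pos: [0.6213, -0.2286, 0.0984]
eef_rot: [179.0, 0.4, -80.6]
contact_force: [0.1, -1.0, -0.8]
gripper_width: 0.0277
```

Call:
move_arm(fingers=[0,0,0,0,0], xyz=[[-0.7,-0.3,0.2],[-0.7,-0.3,0.2],[-0.7,-0.3,0.2],[-0.7,-0.3,0.2],[-0.7,-0.3,0.2]], roll=[-0.104,-0.104,-0.104,-0.104,-0.104])

```text
time_s: 8.25
tcp_pos: [0.6352, -0.1703, 0.0821]
eef_rot: [179.1, 0.8, -62.1]
contact_force: [-0.0, 1.0, -0.0]
gripper_width: 0.0278
```

```bash
cat >> h.py <<'E'
C=np.array([.511,.1045]); YAW=117.9
D=np.array([np.cos(np.radians(YAW)),np.sin(np.radians(YAW))]); N=np.array([-D[1],D[0]])
def case():
    s=r.get_state(); q=s['tcp_pos'][:2]-C
    print('tcp in case',(q@D).round(4),(q@N).round(4),'z',s['tcp_pos'][2].round(4),'rot',s['eef_rot'].round(1),'F',s['contact_force'].round(1),'t',s['time_s'])
def goto(a,b,z):
    p=C+a*D+b*N; print('shift',rows([p[0],p[1],z]).round(3))
E
python3 - <<'E'
from h import *
case(); goto(-.265,0,.0725)
E
```

```text
tcp in case -0.301 0.0189 z 0.0821 rot [179.1   0.8 -62.1] F [-0.  1. -0.] t 8.25
shift [-0.448 -0.238  0.122]
```

Call:
move_arm(fingers=[0,0,0,0], xyz=[[-0.2,-0.24,0.13],[-0.45,-0.24,0.13],[-0.45,-0.24,0.13],[-0.45,-0.24,0.13]], roll=[0,0,0,0])

```text
time_s: 8.65
tcp_pos: [0.6351, -0.1303, 0.0721]
eef_rot: [179.1, 0.7, -62.1]
contact_force: [-0.1, -0.2, -1.1]
gripper_width: 0.0272
```

Run:
```python
from h import *
case(); goto(-.265,0,.0715)
c=cap('scene','s4.png')
a=c['color'][170:270,225:365,::-1]; cv2.imwrite('pics/s4c.png',cv2.resize(a,None,fx=5,fy=5,interpolation=cv2.INTER_CUBIC))
w=cloud(c);h=hsv(c)
o=(h[...,1]>90)&(h[...,0]<25)&(w[...,2]>.05)&(w[...,2]<.1)&box(w,[225,170,140,100])
q=w[o][:,:2]-C; print(o.sum()); A=q@D;B=q@N; 
for lo in np.arange(-.31,-.11,.02):
    k=(A>lo)&(A<lo+.02)&(abs(B)<.03)
    if k.sum(): print(round(lo,2),k.sum(),np.median(B[k]).round(4),np.median(w[o][:,2][k]).round(4),np.max(w[o][:,2][k]).round(4),A[k].max().round(4))
```

```text
tcp in case -0.2656 0.0002 z 0.0721 rot [179.1   0.7 -62.1] F [-0.1 -0.2 -1.1] t 8.65
shift [-0.007 -0.003  0.008]
284
-0.31 97 -0.0009 0.0732 0.0858 -0.2902
-0.29 66 -0.0004 0.0823 0.0947 -0.2701
-0.27 59 -0.0009 0.0824 0.0974 -0.2503
-0.25 46 -0.0015 0.0822 0.085 -0.2302
-0.23 2 0.0033 0.081 0.0812 -0.2291
-0.21 12 -0.0004 0.0741 0.0767 -0.1903
-0.19 2 0.0003 0.0728 0.073 -0.1881
```

View pics/s4c.png

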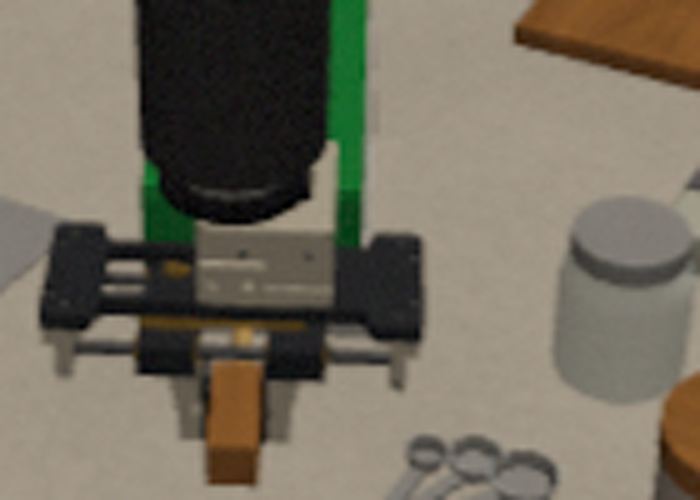

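Run:
```python
from h import *
c=vision.capture('scene')   # calibration only
im=cv2.imread('pics/s3.png'); h=cv2.cvtColor(im,cv2.COLOR_BGR2HSV).astype(int)
R=cv2.Rodrigues(np.array(c['rvec'],float))[0]; o=-R.T@np.ravel(c['tvec'])
v,u=np.mgrid[200:240,245:310]
ray=np.stack([(u-c['cx'])/c['fx'],(v-c['cy'])/c['fy'],np.ones(u.shape)],-1)@R
n3=np.array([*D,0]); p0=np.array([*(C-.114*D),0])
P=o+ray*(((p0-o)@n3)/(ray@n3))[...,None]
B=(P[...,:2]-C)@N; Z=P[...,2]
sat=h[200:240,245:310,1]; g=(h[200:240,245:310,0]>45)&(h[200:240,245:310,0]<80)&(sat>110)
k=(Z>.06)&(Z<.1)&g; print('face B range',B[k].min(),B[k].max(),'px',abs(np.diff(B[20])).mean())
f=~g&(abs(B)<.03)&(Z>.045)&(Z<.095); print('frame',f.sum(),B[f].mean(),B[f].min(),B[f].max(),Z[f].mean(),Z[f].min(),Z[f].max())
```

```text
face B range -0.06338894279743809 0.06159835324915162 px 0.0029629958112119847
frame 99 -0.0012209012405773718 -0.016122255223958288 0.01405305867597322 0.06826284148149224 0.05060185102696091 0.08481115351769586
```

Crop: gripper with the rod at (235,420), aimed at the end face. Hole and dowel agree within 1 mm in the scene camera. Inserting.

Call:
move_arm(fingers=[0,0,0,0], xyz=[[-0.15,0,0.008],[-0.25,0,0.008],[-0.4,0,0.008],[-0.4,0,0.008]], roll=[0,0,0,0])

```text
time_s: 9.15
tcp_pos: [0.6196, -0.1009, 0.0721]
eef_rot: [179.1, 0.8, -62.1]
contact_force: [0.1, -0.1, -0.4]
gripper_width: 0.0279
```

Run:
```python
from h import *
case(); goto(-.212,0,.0715)
```

```text
tcp in case -0.2323 0.0002 z 0.0721 rot [179.1   0.8 -62.1] F [ 0.1 -0.1 -0.4] t 9.15
shift [-0.254 -0.002  0.011]
```

Call:
move_arm(fingers=[0,0,0,0,0], xyz=[[-0.1,0,0],[-0.18,0,0],[-0.26,0,0],[-0.26,0,0],[-0.26,0,0]], roll=[0,0,0,0,0])

```text
time_s: 9.65
tcp_pos: [0.6103, -0.0827, 0.0728]
eef_rot: [179.2, 0.7, -62.1]
contact_force: [2.0, -5.3, -1.4]
gripper_width: 0.0275
```

Run:
```python
from h import *
case(); goto(-.212,0,.0715)
c=cap('scene','s5.png'); w=cloud(c); h=hsv(c)
g=(h[...,0]>45)&(h[...,0]<80)&(h[...,1]>100)&(w[...,2]>.05)&(w[...,2]<.5)&box(w,[200,60,160,190])
print('green max z',np.nanmax(w[g][:,2]), np.percentile(w[g][:,2],[50,90]))
```

```text
tcp in case -0.2119 -0.0002 z 0.0728 rot [179.2   0.7 -62.1] F [ 2.  -5.3 -1.4] t 9.65
shift [0.001 0.002 0.016]
green max z 0.3186120791526801 [0.10744588 0.23773026]
```

Catch force 5.6 N and the lid stands at z≈0.32. Withdrawing the rod.

Call:
move_arm(fingers=[0,0,0,0], xyz=[[0.3,0,0],[0.6,0,0],[0.9,0,0],[0.9,0,0]], roll=[0,0,0,0])

```text
time_s: 10.1
tcp_pos: [0.6446, -0.1482, 0.0712]
eef_rot: [179.2, 0.7, -62.2]
contact_force: [-0.3, 0.1, -0.9]
gripper_width: 0.0275
```

Call:
move_arm(fingers=[0,0,0,0], xyz=[[0.9,0.1,-0.4],[0.9,0.1,-0.4],[0.9,0.1,-0.4],[0.9,0.1,-0.4]], roll=[0.105,0.105,0.105,0.105])

```text
time_s: 10.5
tcp_pos: [0.6713, -0.2159, 0.1021]
eef_rot: [178.9, 0.5, -81.2]
contact_force: [-0.3, 1.1, -0.6]
gripper_width: 0.0273
```

Run:
```python
from h import *
case(); print(rows([.607,-.4,.1]))
```

```text
tcp in case -0.3582 0.0083 z 0.1021 rot [178.9   0.5 -81.2] F [-0.3  1.1 -0.6] t 10.5
[2.15111826 1.14597669 0.03027944]
```

Call:
move_arm(fingers=[0,0,0], xyz=[[0.9,0.6,0],[0.9,0.6,0],[0.9,0.6,0]], roll=[0,0,0])

```text
time_s: 10.8
tcp_pos: [0.6321, -0.2965, 0.1018]
eef_rot: [178.8, 0.5, -81.3]
contact_force: [0.4, -0.2, -1.2]
gripper_width: 0.0273
```

Call:
move_arm(fingers=[0,0,0,0,0], xyz=[[1,0.5,0],[1,0.5,0],[1,0.5,0],[1,0.5,0],[1,0.5,0]], roll=[0,0,0,0,0])

```text
time_s: 11.3
tcp_pos: [0.6049, -0.3803, 0.1016]
eef_rot: [178.8, 0.6, -81.2]
contact_force: [-0.8, -0.3, -0.3]
gripper_width: 0.0277
```

Run:
```python
from h import *
case(); print(rows([.607,-.4,.0225]))
```

```text
tcp in case -0.4724 0.1438 z 0.1016 rot [178.8   0.6 -81.2] F [-0.8 -0.3 -0.3] t 11.3
[ 0.2569411  -0.00846911  0.98629035]
```

Call:
move_arm(fingers=[0,0,0,0,0], xyz=[[0.257,-0.01,0.3],[0.257,-0.01,0.6],[0.257,-0.01,0.8],[0.257,-0.01,0.9],[0.257,-0.01,0.9]], roll=[0,0,0,0,0])

```text
time_s: 11.8
tcp_pos: [0.607, -0.3988, 0.0282]
eef_rot: [178.7, 0.6, -81.1]
contact_force: [0.2, -0.4, -0.3]
gripper_width: 0.0275
```

Run:
```python
from h import *
case(); print(rows([.607,-.4,.022]))
```

```text
tcp in case -0.4898 0.1507 z 0.0282 rot [178.7   0.6 -81.1] F [ 0.2 -0.4 -0.3] t 11.8
[0.01527153 0.0007242  0.07791591]
```

Call:
move_arm(fingers=[0,0,0,0], xyz=[[0.015,0,0.04],[0.015,0,0.075],[0.015,0,0.075],[0.015,0,0.075]], roll=[0,0,0,0])

```text
time_s: 12.2
tcp_pos: [0.6073, -0.4001, 0.0228]
eef_rot: [178.7, 0.6, -81.1]
contact_force: [0.0, 0.3, -1.5]
gripper_width: 0.0276
```

Call:
move_arm(fingers=[0.46,0.46,0.46,0.46], xyz=[[0,0,0],[0,0,0],[0,0,0],[0,0,0]], roll=[0,0,0,0])

```text
time_s: 12.6
tcp_pos: [0.6073, -0.4001, 0.0229]
eef_rot: [178.7, 0.6, -81.1]
contact_force: [-0.7, -0.1, 0.4]
gripper_width: 0.0402
```

Call:
move_arm(fingers=[0.46,0.46,0.46,0.46], xyz=[[0,0,-0.4],[0,0,-1],[0,0,-1],[0,0,-1]], roll=[0,0,0,0])

```text
time_s: 13.0
tcp_pos: [0.6102, -0.401, 0.105]
eef_rot: [178.9, 0.5, -81.1]
contact_force: [-1.1, 0.1, -1.7]
gripper_width: 0.0404
```

Call:
move_arm(fingers=[0.7,0.7,0.7,0.7], xyz=[[0,0.9,-0.9],[0,0.9,-0.9],[0,0.9,-0.9],[0,0.9,-0.9]], roll=[0,0,0,0])

```text
time_s: 13.4
tcp_pos: [0.5398, -0.4129, 0.1791]
eef_rot: [179.0, 0.5, -81.2]
contact_force: [-0.6, -0.6, -0.9]
gripper_width: 0.0608
```

Run:
```python
from h import *
case(); print(rows([.444,-.30,.19]))
c=cap('wrist','w6.png'); w=cloud(c); h=hsv(c)
for t in ['rod_grip','thermometer_body','tray','mat']:
    for d in nets.recognise('wrist',t)[:1]: print(t,d['bbox'],d['confidence'])
c=cap('top','t6.png'); w=cloud(c);h=hsv(c)
for t in ['rod_grip']:
    for d in nets.recognise('top',t)[:1]: print(t,d['bbox'],d['confidence']); print(fit(w,(h[...,1]>90)&(h[...,0]<22)&box(w,d['bbox'],2),(-.01,.06)))
```

```text
tcp in case -0.4707 0.2166 z 0.1791 rot [179.    0.5 -81.2] F [-0.6 -0.6 -0.9] t 13.4
[-1.57887818  0.96883632 -0.10649725]
rod_grip [180.5, 153.2, 42.2, 168.1] 0.67
thermometer_body [333.0, 294.6, 21.5, 24.8] 0.95
tray [133.2, 103.1, 123.3, 220.9] 0.68
mat [305.6, 217.7, 94.6, 104.7] 0.56
```

Call:
move_arm(fingers=[0.7,0.7,0.7], xyz=[[-0.72,0.48,-0.05],[-0.72,0.48,-0.05],[-0.72,0.48,-0.05]], roll=[0,0,0])

```text
time_s: 14.05
tcp_pos: [0.4925, -0.3595, 0.1823]
eef_rot: [178.8, 0.6, -81.0]
contact_force: [0.5, -0.0, 0.5]
gripper_width: 0.0612
```

Call:
move_arm(fingers=[0.7,0.7,0.7,0.7], xyz=[[-0.72,0.48,-0.05],[-0.72,0.48,-0.05],[-0.72,0.48,-0.05],[-0.72,0.48,-0.05]], roll=[0,0,0,0])

```text
time_s: 14.45
tcp_pos: [0.4464, -0.3087, 0.1881]
eef_rot: [178.9, 0.6, -81.0]
contact_force: [0.4, -0.3, 0.5]
gripper_width: 0.0612
```

Run:
```python
from h import *
case()
c=cap('wrist','w7.png'); w=cloud(c); h=hsv(c)
for d in nets.recognise('wrist','thermometer_body')[:1]: print(d)
k=(w[...,2]>.02)&(w[...,2]<.05)&box(w,d['bbox'],4)
f=fit(w,k,(.02,.05)); print(f)
```

```text
tcp in case -0.335 0.2504 z 0.1881 rot [178.9   0.6 -81. ] F [ 0.4 -0.3  0.5] t 14.45
{'bbox': [260.9, 147.1, 34.6, 115.5], 'confidence': 0.57}
[ 443.6 -308.    76.2   26.    96.1 2066.    27.1]
```

View pics/w7.png

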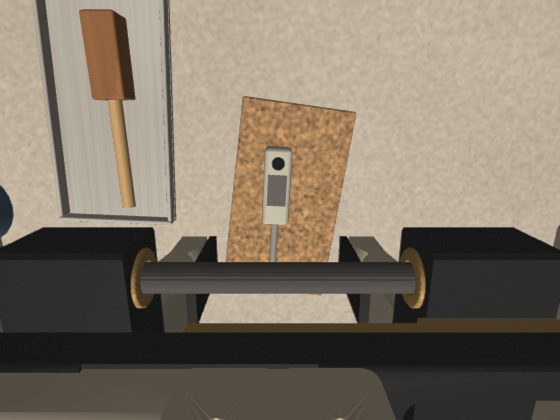

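Rod lies in the tray (dowel down, (110,60)-(128,205)); thermometer body at (278,185), stem downwards.

Call:
move_arm(fingers=[0.65,0.65,0.65], xyz=[[-0.015,0.035,1],[-0.015,0.035,1],[-0.015,0.035,1]], roll=[0.016,0.016,0.016])

```text
time_s: 14.85
tcp_pos: [0.4392, -0.3072, 0.1034]
eef_rot: [178.4, 0.7, -84.0]
contact_force: [0.0, -0.5, 1.2]
gripper_width: 0.0571
```

Run:
```python
from h import *
case(); print(rows([.4436,-.308,.018]))
```

```text
tcp in case -0.3303 0.2561 z 0.1034 rot [178.4   0.7 -84. ] F [ 0.  -0.5  1.2] t 14.85
[ 0.02888284 -0.08435909  1.06497188]
```

Call:
move_arm(fingers=[0.65,0.65,0.65,0.65], xyz=[[0.03,-0.085,0.6],[0.03,-0.085,0.85],[0.03,-0.085,0.85],[0.03,-0.085,0.85]], roll=[0,0,0,0])

```text
time_s: 15.25
tcp_pos: [0.4454, -0.309, 0.0364]
eef_rot: [178.4, 0.7, -83.9]
contact_force: [0.4, -1.1, 1.2]
gripper_width: 0.0571
```

Run:
```python
from h import *
case(); print(rows([.4436,-.308,.018]))
```

```text
tcp in case -0.3347 0.2514 z 0.0364 rot [178.4   0.7 -83.9] F [ 0.4 -1.1  1.2] t 15.25
[-0.01206733  0.01471615  0.23070903]
```

Call:
move_arm(fingers=[0.65,0.65,0.65], xyz=[[-0.012,0.015,0.22],[-0.012,0.015,0.22],[-0.012,0.015,0.22]], roll=[0,0,0])

```text
time_s: 15.55
tcp_pos: [0.4447, -0.3085, 0.0206]
eef_rot: [178.5, 0.6, -83.9]
contact_force: [0.9, -0.4, 0.5]
gripper_width: 0.0565
```

Call:
move_arm(fingers=[0,0,0,0,0], xyz=[[0,0,0],[0,0,0],[0,0,0],[0,0,0],[0,0,0]], roll=[0,0,0,0,0], newtons=25)

```text
time_s: 16.05
tcp_pos: [0.4447, -0.3085, 0.0208]
eef_rot: [178.5, 0.6, -83.9]
contact_force: [-0.6, 0.5, 3.1]
gripper_width: 0.0259
```

Call:
move_arm(fingers=[0,0,0], xyz=[[0,0,0],[0,0,0],[0,0,0]], roll=[0,0,0])

```text
time_s: 16.35
tcp_pos: [0.4447, -0.3085, 0.0209]
eef_rot: [178.5, 0.6, -83.9]
contact_force: [-0.5, 0.3, 1.8]
gripper_width: 0.0258
```

Call:
move_arm(fingers=[0,0,0,0], xyz=[[0,0,-0.3],[0,0,-0.9],[0,0,-1],[0,0,-1]], roll=[0,0,0,0])

```text
time_s: 16.75
tcp_pos: [0.4482, -0.3095, 0.1026]
eef_rot: [178.7, 0.5, -83.9]
contact_force: [0.0, -0.6, -1.3]
gripper_width: 0.0253
```

Call:
move_arm(fingers=[0,0,0], xyz=[[-1,-0.3,-0.6],[-1,-0.3,-0.6],[-1,-0.3,-0.6]], roll=[0,0,0])

```text
time_s: 17.05
tcp_pos: [0.4665, -0.2251, 0.1525]
eef_rot: [178.9, 0.5, -83.7]
contact_force: [0.5, -1.6, 0.2]
gripper_width: 0.0256
```

Call:
move_arm(fingers=[0,0,0], xyz=[[-1,-0.3,-0.6],[-1,-0.3,-0.6],[-1,-0.3,-0.6]], roll=[0,0,0])

```text
time_s: 17.35
tcp_pos: [0.4847, -0.1403, 0.2024]
eef_rot: [179.1, 0.5, -83.5]
contact_force: [-0.1, -0.2, -0.4]
gripper_width: 0.0256
```

Call:
move_arm(fingers=[0,0,0,0,0], xyz=[[-1,-0.3,-0.1],[-1,-0.3,-0.1],[-1,-0.3,-0.1],[-1,-0.3,-0.1],[-1,-0.3,-0.1]], roll=[-0.121,-0.121,-0.121,-0.121,-0.121])

```text
time_s: 17.85
tcp_pos: [0.4988, -0.0586, 0.2092]
eef_rot: [179.2, 0.8, -61.9]
contact_force: [0.4, -0.2, -1.5]
gripper_width: 0.0261
```

Run:
```python
from h import *
case(); goto(-.008,0,.2)
```

```text
tcp in case -0.1385 0.0871 z 0.2092 rot [179.2   0.8 -61.9] F [ 0.4 -0.2 -1.5] t 17.85
shift [-1.625 -1.096  0.124]
```

Call:
move_arm(fingers=[0,0,0], xyz=[[-0.6,-1,0.05],[-0.6,-1,0.05],[-0.6,-1,0.05]], roll=[0,0,0])

```text
time_s: 18.15
tcp_pos: [0.5485, 0.0233, 0.2032]
eef_rot: [179.1, 0.8, -62.0]
contact_force: [-0.4, -0.6, -1.3]
gripper_width: 0.0257
```

Call:
move_arm(fingers=[0,0,0,0], xyz=[[-1,-0.1,0.05],[-1,-0.1,0.05],[-1,-0.1,0.05],[-1,-0.1,0.05]], roll=[0,0,0,0])

```text
time_s: 18.55
tcp_pos: [0.5175, 0.0972, 0.1997]
eef_rot: [179.1, 0.8, -62.1]
contact_force: [-0.2, -0.2, -0.7]
gripper_width: 0.0257
```

Run:
```python
from h import *
case(); goto(-.008,0,.115)
c=cap('scene','s8.png'); w=cloud(c); h=hsv(c)
a=c['color'][60:270,180:400,::-1]; cv2.imwrite('pics/s8c.png',cv2.resize(a,None,fx=2.6,fy=2.6,interpolation=cv2.INTER_CUBIC))
g=(h[...,0]>45)&(h[...,0]<80)&(h[...,1]>100)&(w[...,2]>.13)&(w[...,2]<.4)&box(w,[200,60,160,190])
q=w[g]; A=(q[:,:2]-C)@D; B=(q[:,:2]-C)@N
k=(A>.08)&(A<.25); print(k.sum(),'top z',q[k,2].max(),'A=f(z)',np.polyfit(q[k,2]-.11,A[k],1),np.percentile(B[k],[1,99]))
```

```text
tcp in case -0.0096 -0.0023 z 0.1997 rot [179.1   0.8 -62.1] F [-0.2 -0.2 -0.7] t 18.55
shift [-0.004  0.012  1.059]
592 top z 0.3313000567137007 A=f(z) [0.23537322 0.11429748] [-0.0649899   0.06098045]
```

View pics/s8c.png

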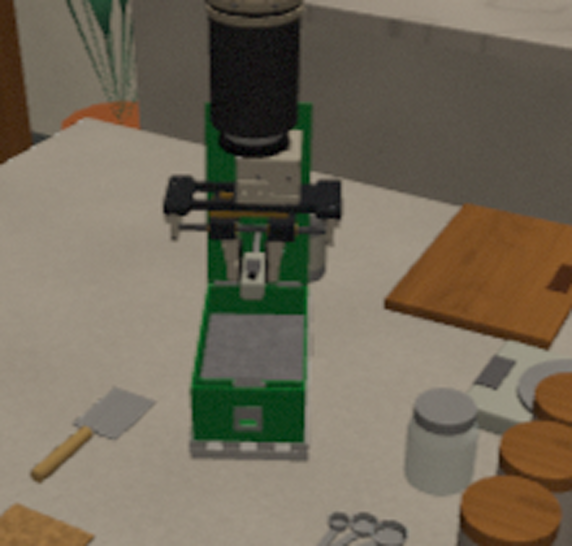

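The crop shows the lid standing open (slope matches 1.8 rad), compartment empty and the thermometer held level above it. Lowering.

Call:
move_arm(fingers=[0,0,0,0], xyz=[[0,0.025,0.4],[0,0.025,0.8],[0,0.025,1],[0,0.025,1]], roll=[0,0,0,0])

```text
time_s: 19.0
tcp_pos: [0.513, 0.0941, 0.1174]
eef_rot: [178.8, 0.8, -62.3]
contact_force: [0.6, 0.0, -0.8]
gripper_width: 0.0259
```

Run:
```python
from h import *
case(); goto(-.008,0,.0845)
```

```text
tcp in case -0.0101 0.0031 z 0.1174 rot [178.8   0.8 -62.3] F [ 0.6  0.  -0.8] t 19.0
shift [-0.021 -0.048  0.411]
```

Call:
move_arm(fingers=[0,0,0,0,0], xyz=[[-0.02,-0.04,0.15],[-0.02,-0.04,0.28],[-0.02,-0.04,0.36],[-0.02,-0.04,0.4],[-0.02,-0.04,0.4]], roll=[0,0,0,0,0])

```text
time_s: 19.5
tcp_pos: [0.5141, 0.0971, 0.0851]
eef_rot: [178.8, 0.8, -62.3]
contact_force: [-0.5, 0.2, -1.6]
gripper_width: 0.0257
```

Call:
move_arm(fingers=[0,0], xyz=[[0,0,0.01],[0,0,0.01]], roll=[0,0])

```text
time_s: 19.7
tcp_pos: [0.5143, 0.0972, 0.0846]
eef_rot: [178.8, 0.8, -62.3]
contact_force: [0.6, 0.3, -0.4]
gripper_width: 0.0256
```

Call:
move_arm(fingers=[0,0,0], xyz=[[0,0,0.02],[0,0,0.02],[0,0,0.02]], roll=[0,0,0])

```text
time_s: 20.0
tcp_pos: [0.5145, 0.0974, 0.0838]
eef_rot: [178.9, 0.8, -62.2]
contact_force: [-0.9, -0.0, 5.9]
gripper_width: 0.0262
```

Contact (5.9 N). Release gently to a partial opening and rise.

Call:
move_arm(fingers=[0.5,0.5,0.5,0.5], xyz=[[0,0,0],[0,0,0],[0,0,0],[0,0,0]], roll=[0,0,0,0])

```text
time_s: 20.4
tcp_pos: [0.5145, 0.0974, 0.0837]
eef_rot: [178.9, 0.8, -62.2]
contact_force: [-0.1, -0.1, 0.8]
gripper_width: 0.0432
```

Call:
move_arm(fingers=[0.5,0.5,0.5,0.5], xyz=[[0,0,-0.4],[0,0,-1],[0,0,-1],[0,0,-1]], roll=[0,0,0,0])

```text
time_s: 20.8
tcp_pos: [0.517, 0.0975, 0.1648]
eef_rot: [179.0, 0.8, -62.3]
contact_force: [-0.6, 1.4, -0.8]
gripper_width: 0.0438
```

Call:
move_arm(fingers=[0,0,0,0], xyz=[[0,-1,-1],[0,-1,-1],[0,-1,-1],[0,-1,-1]], roll=[0,0,0,0])

```text
time_s: 21.2
tcp_pos: [0.591, 0.1352, 0.2432]
eef_rot: [179.1, 0.8, -62.2]
contact_force: [-0.1, -0.3, -1.0]
gripper_width: 0.0172
```

Run:
```python
from h import *
case(); goto(.2,-.15,.32)
c=cap('scene','s9.png')
a=c['color'][100:250,200:360,::-1]; cv2.imwrite('pics/s9c.png',cv2.resize(a,None,fx=4,fy=4,interpolation=cv2.INTER_CUBIC))
```

```text
tcp in case -0.0103 -0.0851 z 0.2432 rot [179.1   0.8 -62.2] F [-0.1 -0.3 -1. ] t 21.2
shift [-2.644 -0.79  -0.935]
```

View pics/s9c.png

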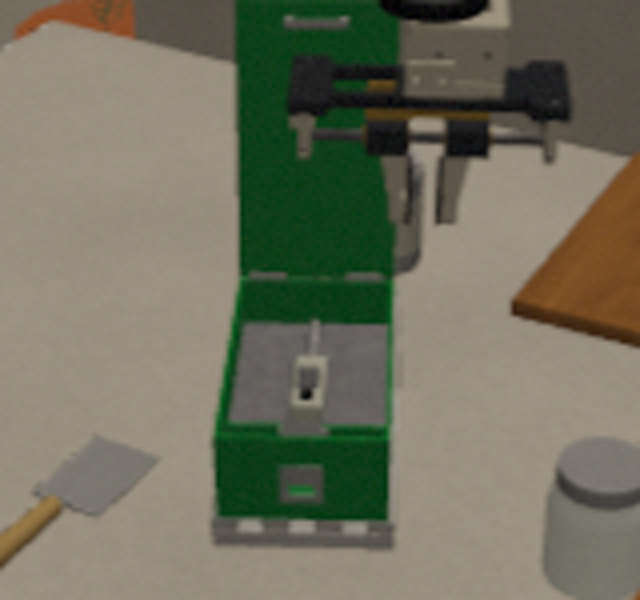

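Thermometer lies in the compartment (body (308,385), stem to the hinge), clear of the rim. Now over the lid and behind it, fingers shut.

Call:
move_arm(fingers=[0,0,0], xyz=[[0,0,-0.95],[0,0,-0.95],[0,0,-0.95]], roll=[0,0,0])

```text
time_s: 21.55
tcp_pos: [0.5916, 0.134, 0.3202]
eef_rot: [179.1, 0.8, -62.3]
contact_force: [0.4, -0.7, 0.1]
gripper_width: 0.0006
```

Call:
move_arm(fingers=[0,0,0,0,0], xyz=[[0,0.5,-0.75],[0,1,-0.75],[0,1,-0.75],[0,1,-0.75],[0,1,-0.75]], roll=[0,0,0,0,0])

```text
time_s: 22.05
tcp_pos: [0.5214, 0.0964, 0.3796]
eef_rot: [179.0, 0.9, -62.3]
contact_force: [0.6, -0.2, 0.2]
gripper_width: 0.0003
```

Run:
```python
from h import *
case(); goto(.215,0,.375); print(r.get_state()['joints'].round(0))
```

```text
tcp in case -0.012 -0.0054 z 0.3796 rot [179.    0.9 -62.3] F [ 0.6 -0.2  0.2] t 22.05
shift [-2.836  0.074  0.102]
[ 31.   4.  -2.  -1. -85.  -3.]
```

Call:
move_arm(fingers=[0,0,0], xyz=[[-1,0.03,0],[-1,0.03,0],[-1,0.03,0]], roll=[0,0,0])

```text
time_s: 22.35
tcp_pos: [0.481, 0.1686, 0.3787]
eef_rot: [178.8, 0.9, -62.1]
contact_force: [0.7, -1.3, -0.1]
gripper_width: 0.0002
```

Call:
move_arm(fingers=[0,0,0], xyz=[[-1,0.03,0],[-1,0.03,0],[-1,0.03,0]], roll=[0,0,0])

```text
time_s: 22.65
tcp_pos: [0.4405, 0.2408, 0.3778]
eef_rot: [178.6, 0.9, -62.0]
contact_force: [-0.6, 0.0, -0.3]
gripper_width: 0.0004
```

Call:
move_arm(fingers=[0,0,0,0], xyz=[[-0.85,0,0],[-0.85,0,0],[-0.85,0,0],[-0.85,0,0]], roll=[0,0,0,0])

```text
time_s: 23.05
tcp_pos: [0.4088, 0.3009, 0.3773]
eef_rot: [178.5, 0.8, -61.9]
contact_force: [0.1, 0.3, 0.9]
gripper_width: 0.0002
```

Run:
```python
from h import *
case(); goto(.215,0,.308); print(r.get_state()['joints'].round(0))
```

```text
tcp in case 0.2214 -0.0016 z 0.3773 rot [178.5   0.8 -61.9] F [0.1 0.3 0.9] t 23.05
shift [ 0.092 -0.003  0.865]
[ 57.   2.  -4.  -1. -85. -29.]
```

Call:
move_arm(fingers=[0,0,0], xyz=[[0,0,0.83],[0,0,0.83],[0,0,0.83]], roll=[0,0,0])

```text
time_s: 23.35
tcp_pos: [0.4063, 0.2989, 0.3076]
eef_rot: [178.1, 0.6, -62.0]
contact_force: [0.4, 0.2, 0.5]
gripper_width: 0.0005
```

Call:
move_arm(fingers=[0,0,0,0], xyz=[[0.25,0,0],[0.45,0,0],[0.65,0,0],[0.65,0,0]], roll=[0,0,0,0])

```text
time_s: 23.75
tcp_pos: [0.4322, 0.2518, 0.3084]
eef_rot: [178.2, 0.6, -62.1]
contact_force: [-0.3, 0.7, 0.3]
gripper_width: 0.0005
```

Call:
move_arm(fingers=[0,0,0,0,0], xyz=[[0.2,0,0],[0.4,0,0],[0.6,0,0],[0.8,0,0],[0.8,0,0]], roll=[0,0,0,0,0])

```text
time_s: 24.25
tcp_pos: [0.4631, 0.1944, 0.3086]
eef_rot: [178.3, 0.6, -62.2]
contact_force: [-0.9, 0.9, 1.1]
gripper_width: 0.0007
```

```bash
cat > lid.py <<'E'
from h import *
case()
c=cap('scene'); w=cloud(c); h=hsv(c)
g=(h[...,0]>45)&(h[...,0]<80)&(h[...,1]>100)&(w[...,2]>.14)&(w[...,2]<.4)&box(w,[200,60,160,190])
q=w[g]; A=(q[:,:2]-C)@D
if len(q)>20:
    print(len(q),'lid top z',np.percentile(q[:,2],99),'angle',np.degrees(np.median(np.arctan2(q[:,2]-.11,.114-A))))
E
python3 lid.py
```

```text
tcp in case 0.1018 0.0003 z 0.3086 rot [178.3   0.6 -62.2] F [-0.9  0.9  1.1] t 24.25
2078 lid top z 0.33438882315072643 angle 81.6074744871709
```

Lid follows (82°). Continue the arc.

Call:
move_arm(fingers=[0,0,0,0,0], xyz=[[0.22,0,0.02],[0.44,0,0.06],[0.66,0,0.1],[0.88,0,0.17],[0.88,0,0.17]], roll=[0,0,0,0,0])

```text
time_s: 24.8
tcp_pos: [0.4955, 0.132, 0.2939]
eef_rot: [178.3, 0.6, -62.3]
contact_force: [-0.4, 0.5, 1.1]
gripper_width: 0.0004
```

Call:
move_arm(fingers=[0,0,0,0,0], xyz=[[0.2,0,0.11],[0.38,0,0.24],[0.55,0,0.38],[0.7,0,0.53],[0.7,0,0.53]], roll=[0,0,0,0,0])

```text
time_s: 25.3
tcp_pos: [0.5196, 0.0808, 0.2485]
eef_rot: [178.0, 0.6, -62.4]
contact_force: [-0.5, 0.2, -0.6]
gripper_width: 0.0002
```

```bash
python3 lid.py; python3 -c "
from h import *
goto(-.061,0,.194)"
```

```text
tcp in case -0.025 0.0035 z 0.2485 rot [178.    0.6 -62.4] F [-0.5  0.2 -0.6] t 25.3
409 lid top z 0.25906542518077946 angle 39.51566800895609
shift [ 0.462 -0.063  0.688]
```

Call:
move_arm(fingers=[0,0,0,0,0], xyz=[[0.15,-0.03,0.17],[0.28,-0.06,0.34],[0.38,-0.06,0.52],[0.46,-0.06,0.69],[0.46,-0.06,0.69]], roll=[0,0,0,0,0])

```text
time_s: 25.85
tcp_pos: [0.5383, 0.0495, 0.1912]
eef_rot: [177.9, 0.7, -62.4]
contact_force: [-0.8, 0.4, -0.2]
gripper_width: 0.0006
```

Call:
move_arm(fingers=[0,0,0,0,0], xyz=[[0.15,0,0.15],[0.25,0,0.3],[0.3,0,0.42],[0.35,0,0.5],[0.35,0,0.5]], roll=[0,0,0,0,0])

```text
time_s: 26.35
tcp_pos: [0.5493, 0.0238, 0.1498]
eef_rot: [177.8, 0.7, -62.5]
contact_force: [-1.2, -0.1, 1.2]
gripper_width: 0.0004
```

```bash
python3 lid.py; python3 -c "
from h import *
goto(-.095,0,.126)"
```

```text
tcp in case -0.0892 0.0039 z 0.1498 rot [177.8   0.7 -62.5] F [-1.2 -0.1  1.2] t 26.35
263 lid top z 0.3123033508912633 angle 8.59632830762141
shift [ 0.077 -0.057  0.304]
```

Call:
move_arm(fingers=[0,0,0,0,0], xyz=[[0.05,-0.05,0.1],[0.05,-0.05,0.18],[0.05,-0.05,0.24],[0.05,-0.05,0.28],[0.05,-0.05,0.3]], roll=[0,0,0,0,0])

```text
time_s: 26.9
tcp_pos: [0.5532, 0.0222, 0.1256]
eef_rot: [177.7, 0.7, -62.5]
contact_force: [0.2, -0.0, 0.4]
gripper_width: 0.0004
```

Call:
move_arm(fingers=[0,0,0,0], xyz=[[0,0,0.015],[0,0,0.03],[0,0,0.03],[0,0,0.03]], roll=[0,0,0,0])

```text
time_s: 27.3
tcp_pos: [0.5533, 0.0222, 0.1235]
eef_rot: [177.7, 0.7, -62.5]
contact_force: [-0.4, -0.3, 4.9]
gripper_width: 0.0002
```

Call:
move_arm(fingers=[0,0,0,0], xyz=[[0,0,0.015],[0,0,0.03],[0,0,0.03],[0,0,0.03]], roll=[0,0,0,0])

```text
time_s: 27.7
tcp_pos: [0.5533, 0.0222, 0.1217]
eef_rot: [177.8, 0.7, -62.5]
contact_force: [-1.1, -0.4, 7.7]
gripper_width: 0.0004
```

Call:
move_arm(fingers=[0,0,0,0], xyz=[[0,0,0.015],[0,0,0.03],[0,0,0.03],[0,0,0.03]], roll=[0,0,0,0])

```text
time_s: 28.1
tcp_pos: [0.5534, 0.0222, 0.1203]
eef_rot: [177.8, 0.7, -62.4]
contact_force: [-2.8, -0.1, 11.5]
gripper_width: 0.0005
```

Call:
move_arm(fingers=[0,0,0,0], xyz=[[0,0,0.02],[0,0,0.04],[0,0,0.04],[0,0,0.04]], roll=[0,0,0,0])

```text
time_s: 28.5
tcp_pos: [0.5534, 0.0222, 0.1186]
eef_rot: [177.9, 0.6, -62.4]
contact_force: [-4.9, 0.4, 15.1]
gripper_width: 0.0002
```

Call:
move_arm(fingers=[0,0,0,0], xyz=[[0,0,-0.1],[0,0,-0.3],[0,0,-0.5],[0,0,-0.5]], roll=[0,0,0,0])

```text
time_s: 28.9
tcp_pos: [0.556, 0.0229, 0.1602]
eef_rot: [178.0, 0.6, -62.4]
contact_force: [0.7, 0.9, -0.8]
gripper_width: 0.0005
```

```bash
cat > lid2.py <<'E'
from h import *
case()
c=cap('scene'); w=cloud(c); h=hsv(c)
g=(h[...,0]>45)&(h[...,0]<80)&(h[...,1]>100)&(w[...,2]>.1)&(w[...,2]<.4)&box(w,[200,60,160,190])
q=w[g]; A=(q[:,:2]-C)@D
for a in np.arange(-.12,.12,.04):
    k=(A>a)&(A<a+.04)
    if k.sum()>5: print(round(a,2),k.sum(),np.median(q[k,2]).round(4))
E
python3 lid2.py
```

```text
tcp in case -0.0932 -0.0015 z 0.1602 rot [178.    0.6 -62.4] F [ 0.7  0.9 -0.8] t 28.9
-0.12 522 0.1162
-0.08 285 0.1181
-0.04 198 0.1179
0.0 162 0.1176
0.04 49 0.1171
0.08 47 0.1164
```

Call:
move_arm(fingers=[0,0,0,0,0], xyz=[[1,0,-0.8],[1,0,-0.8],[1,0,-0.8],[1,0,-0.8],[1,0,-0.8]], roll=[0,0,0,0,0])

```text
time_s: 29.45
tcp_pos: [0.5934, -0.0474, 0.2203]
eef_rot: [177.8, 0.7, -62.4]
contact_force: [-0.7, 0.0, 0.4]
gripper_width: 0.0002
```

Call:
move_arm(fingers=[0,0,0,0,0], xyz=[[1,0,-0.5],[1,0,-0.5],[1,0,-0.5],[1,0,-0.5],[1,0,-0.5]], roll=[0,0,0,0,0])

```text
time_s: 29.95
tcp_pos: [0.6311, -0.117, 0.2577]
eef_rot: [177.7, 0.8, -62.4]
contact_force: [-0.6, -0.1, -0.3]
gripper_width: 0.0004
```

```bash
python3 lid2.py
python3 - <<'E'
from h import *
c=cap('scene','s10.png'); cap('top','t10.png'); w=cloud(c)
for t in ['rod_grip','tray','mat','cup','bottle','spoons','jar','mug','spatula']:
    print(t,[(np.round(d['bbox']),round(d['confidence'],2)) for d in nets.recognise('top',t)[:1]])
E
```

```text
tcp in case -0.2519 -0.0025 z 0.2577 rot [177.7   0.8 -62.4] F [-0.6 -0.1 -0.3] t 29.95
-0.12 503 0.1162
-0.08 245 0.1181
-0.04 181 0.118
0.0 139 0.1174
0.04 39 0.1182
0.08 42 0.1176
rod_grip [(array([381., 188.,  56.,  17.]), 0.73)]
tray [(array([375., 173.,  81.,  43.]), 0.61)]
mat [(array([352., 232.,  72.,  40.]), 0.96)]
cup [(array([191., 252.,  27.,  24.]), 0.83)]
bottle [(array([185., 235.,  19.,  18.]), 0.79)]
spoons []
jar []
mug []
spatula [(array([312., 272.,  33.,   2.]), 0.66)]
```

View pics/s10.png

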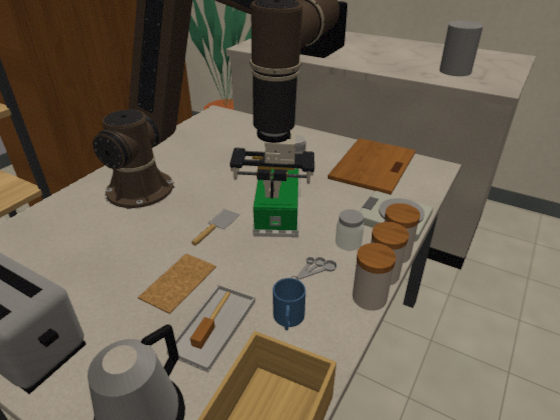

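The picture shows the case shut (275,205), the rod in its tray (210,320), the mat empty, and the bystanders in place. The arm touches nothing.

```bash
python3 -c "
from plant import r
print(r.close_job())"
```

```text
the job is handed in; nothing more can be done
None
```

The job is done and handed in at about 30 s of the 72 s allowed. The thermometer is in the green case with the lid shut.

- **Release:** I pushed the rod's dowel through the hole, with about 5.6 N at the catch, and the lid sprang fully open. I then laid the rod back in its tray.
- **Thermometer:** I set it down in the compartment on contact, stem towards the hinge. The picture taken after release showed it lying flat and clear of the rim.
- **Lid:** I swung it shut from behind and pressed near the free edge, up to about 15 N. I felt no distinct snap. The lid stayed level at 118 mm, its height when shut, in two checks after I let go, so I take it as latched.

**Last checks:** the final picture shows the rod in its tray, the mat empty, and the bystanders in view where they were. The arm was clear of everything, with about 0 N at the wrist.

**Checks that fell short:** in the last top view the networks did not report the spoons, jar or mug and boxed only part of the spatula, probably because the arm was in the way. All four show in place in the final scene picture. The can was never checked on its own. The tool also drifted to about 2° of tilt over the job, with no visible effect.

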